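# Open the guard of the engraving router and hold it wide

### The arm

A 6-joint arm with a two-finger parallel gripper is mounted at the origin on the work surface. World frame = base frame: x ahead of the robot, y to its left, z up, the work surface at z = 0. Lengths are in m, angles in rad, forces in N, time in s.
With the tool pointing down it reaches from about 0.35 to 0.775 m from the base axis. Payload 5.5 kg.
Tool frame: the origin (TCP) lies at the very end of the fingers, on their centre line; the grasp point (between the pads) lies env.hold_point_z behind it (env.hold_point_z is the distance from the TCP to the grasp point, in m); z points along the fingers, y is the line along which they close (so a half turn about z gives the same grasp; the last joint's range is limited). The gripper opens to 85 mm and grips with 20 to 120 N. Pads are 22 mm wide; open, the fingers measure 114 mm over their backs; the gripper's body (76 mm by 85 mm) begins 54 mm behind the grasp point. The pads swing forward as they close: fully open they stand 13 mm farther back than shut.
Start: joints at [1.031, 0.313, 0.046, 1.304, 0, 1.431], TCP at [0.224, 0.53, 0.231] pointing down, gripper open.
Joint ranges: [-2.76, 2.76], [-0.86, 1.69], [-1.03, 1.26], [-2.2, 2.34], [-1.47, 1.5], [-3.14, 3.14]. Speed limits (rad/s): [2.57, 2.57, 3.14, 3.14, 3.14, 3.14].

### API

Orientations are given as a unit quaternion [w, x, y, z].
In Python, from workcell import env gives the robot as it stands.
- The arm moves only by the tool carry_out, never from a script. Its argument "steps" is a list of rows, each a list of 3 entries, a list of its own where there are three numbers: the turn, a rotation vector about the tool's x, y, z in degrees, then the shift along the tool's x, y, z in cm, then the closure in counts, from 0 (fully open) to 255 (shut). A call has exactly 8 rows; each row is the pose to reach, as a shift and turn from the pose commanded when the call began, along the tool's axes at that moment; what a row does not reach only later rows make up. A row lasts 1/8 s, in which the tool goes at most 62.5 mm and 10.7 degrees, less where a joint would pass 70% of its speed; a pose out of reach is approached as far as the arm can. A call with a gripper value outside its range is refused whole. The fingers move at their own pace and stop on an object; "force" is the grip in N (left out, the last holds). Time passes only in rows, so rows that repeat a pose let the fingers close, or fill a call up. It gives the time, the measured TCP pose, the force, the opening and the grip force at its end, in the units of the state.
- env.get_state(): the state, without advancing time (a new reading comes with each control period).
- env.read_camera(name): name is "side" or "top" or "wrist"; returns (picture, depth): 480x640x3 uint8, red, green, blue; 480x640 float32, m along the optical axis (not along the pixel's ray), 0 where there is no reading.
- env.get_calibration(name): a dict with "fx", "fy", "cx", "cy" (pixels), "origin" and "orientation" of the camera in the world. Camera axes: x right, y up, looking along -z (the intrinsics and any distortion apply to the point x, -y, -z); pixel columns grow to the right and rows downward; lengths in m; the calibration is good to about 2 mm. A picture is of the moment at which its call begins: read the wrist's pose just before it. get_calibration takes no time and is no camera call; for the wrist camera it gives the pose at the moment of the call.
- env.hand_in(): hands the job in; it is judged then, once.
The state is a dict: "clock": time; "joint_pos": joint angles; "qvel": joint speeds; "tau": joint torques, N m; "tcp_pos": TCP position; "orientation": TCP orientation; "wrist_force": force on the tool from outside, world axes, zero at the start; "ft_torque": the same for the moment, N m; "finger_gap": finger opening in m; "grip_force": force on a finger pad.
Only numpy, scipy, OpenCV 4.12 (cv2) and the standard library are available. Lean on these libraries where they do the work, as an engineer would, in place of code of your own. Each camera call takes 0.05 s, during which the arm holds its last target. There are 200 camera calls.

### The job

The router has finished cutting: turn its main switch off, then squeeze the main catch beside the guard so that the guard pops ajar. Then squeeze the trigger handle on the guard, swing the guard past its half-open detent until it stands out at about a right angle to the machine's front, and stay there: your program finishes while still gripping the handle and holding the guard wide open, because its spring would pull it back. Leave the other things on the bench alone.

Things in the scene. Friction and masses are not known exactly. Their poses are not given: they have to be found in the camera images.
- router: Desktop engraving router, fixed: aluminium frame 355 mm wide, 340 mm deep, 150 mm high, clear panes, open on top, black gantry 235 mm high at its back. Origin on the bench below the plane of its front; +x into the machine (the front looks along -x, to the robot), +y left along the front, z up. Its guard opens to the front about a hinge at y = -0.120.
- guard_angle (a joint): Guard angle (rad): 0 shut, grows as its left end swings out to the front (anticlockwise from above), stop 1.55. The main catch holds it shut; squeezed, a buffer pops the guard ajar to 0.08, where it stays; the trigger's bolt still stops it at 0.094. Detent from 0.25, crest 0.6 (5 N at the handle). Let go beyond it, a closing spring (1 to 2 N) returns it to rest half open at 0.93.
- hinge (a point): Point on the guard's vertical hinge axis, 150 mm above the bench, at the right end of the guard. Turns with the guard: +y runs along the guard to its free end, +x to its back. The guard is a clear pane in an aluminium frame, 16 mm thick, from 4 to 185 mm along +y, 30 to 150 mm above the bench.
- handle (a point): Squeeze point of the trigger handle, on the guard's front near its free end: midway over the outer faces of its two upright bars when squeezed, 165 mm above the bench. Turns with the guard, axes as hinge; lies 132.5 mm along +y and 48 mm along -x of the hinge axis. Squeeze from above along its y axis: 55 mm over both bars, 45 mm squeezed. They stand 32 mm clear of the guard.
- guard: The swinging guard with its handle. Origin on the hinge axis, on the bench; axes as hinge. Fixed bar of the handle, on the hinge side: black, 16 x 16 mm, upright, top 180 mm above the bench, bottom 90 mm, outer face 22.5 mm to -y of handle; two arms join it to the guard.
- trigger_bar (a point): Steel trigger bar of the handle, on the free-end side: 10 mm wide (y), 14 mm deep, upright, 90 to 182 mm above the bench, outer face 32.5 mm to +y of handle let go, 22.5 mm squeezed. The point lies in the middle of the bar, 165 mm above the bench, axes as hinge.
- trigger (a joint): Travel of the trigger bar towards the grip bar (m): 0 let go, 0.010 fully squeezed; spring 5 N to start, 10 N at full travel. It draws the steel safety bolt out of its U-shaped keeper on the post (90 to 120 mm high): the guard is free from about 0.008 on, and the squeeze is needed until the guard is beyond 0.2 rad.
- catch_squeeze (a point): Squeeze point of the main catch, on the fixed front rail left of the guard, 183 mm above the bench, at x = -0.003, y = 0.145 of the router, axes as the router's: midway over the outer faces of its two upright steel plates (24 mm along x, 153 to 196 mm high) when squeezed. Squeeze from above along its y axis: 52 mm over both, 42 mm squeezed. The left plate is the fixed finger lug, 12 mm thick.
- main_catch (a joint): Travel of the catch's right plate, the 10 mm thumb tab, towards the finger lug (m): 0 let go (outer face 31 mm to -y of catch_squeeze), 0.010 fully squeezed; spring 5 N to start, 10 N at full travel. Its flat tongue, 153 to 163 mm high, lies in front of the guard's strike plate, frees the guard from about 0.008 on, and springs back when let go.
- control_box: Grey steel controller box of the router, fixed, 110 x 130 mm and 75 mm high, with the rotary main switch in the middle of its top, on a square aluminium plate. Origin under its centre, z up.
- switch_grip (a point): Grasp point of the rotary main switch, on its vertical axis, 106.5 mm above the bench. Turns with the switch: its x axis runs along the black handle bar (44 mm long, 13 mm wide, 86 to 116 mm above the bench; a white mark at its -x end). Pinch across the 13 mm, along its y axis.
- main_switch (a joint): Rotary main switch (rad): 1.05 on, 0 off; grows clockwise seen from above, so it is turned off by turning it anticlockwise by 1.05. It starts on. A sprung index holds it in either place (0.12 N m to leave it) and snaps it over once it is past the middle, 0.52.
- jar_a: Loose paint jar, clear, 44 mm wide, 55 mm high. Origin under its centre.
- jar_b: Loose paint jar, brown, 48 mm wide, 65 mm high. Origin under its centre.
- glue: Loose white glue bottle, 36 mm wide, 100 mm high. Origin under its centre.
- knife: Loose hobby knife, 160 mm long, 11 mm thick, lying on the mat. Origin under its middle.
- tweezers: Loose steel tweezers, 115 mm long, 5 mm thick, lying on the mat. Origin under their middle.
- tape: Loose roll of tape lying flat on the mat, 64 mm wide, 19 mm high. Origin under its centre.
- model_plane: Loose wooden model aeroplane, 210 mm span, 155 mm long, 63 mm high. Origin under its middle.
Things that resemble listed ones, but are neither listed nor needed, are in the scene too. What is shaped like the control_box but green or orange is not meant.

How it is judged:
On the way, in this order (a step that is already met when the one before it is completed fails the run):
1. the main switch is off while the guard is still shut (value of joint main_switch below 0.1 rad and value of joint guard_angle below 0.03 rad), for 0.2 s.
2. the main catch is squeezed (value of joint main_catch above 0.006 m and value of joint main_switch below 0.1 rad).
3. the guard stands ajar on its safety bolt and the main catch is let go (value of joint guard_angle between 0.05 and 0.13 rad and value of joint main_catch below 0.003 m), for 0.1 s.
4. the trigger handle is squeezed with the guard still ajar (value of joint trigger above 0.006 m and value of joint guard_angle below 0.2 rad).
5. the guard has been swung past its detent (value of joint guard_angle above 1 rad).
At the end, for the whole second after the job is handed in: The fingers still press on the handle with more than 2 N, the tool's centre within 50 mm of its squeeze point, and hold the guard still (under 0.1 rad/s) more than 1.2 rad (69 degrees) open; the main switch is off (under 0.1 rad) and the main catch is let go (value of joint guard_angle between 1.2 and 1.6 rad and velocity of joint guard_angle between -0.1 and 0.1 rad/s and contact force between the fingers and guard above 2 N and distance between the grasp point and handle below 0.05 m and value of joint main_switch below 0.1 rad and value of joint main_catch below 0.003 m); the arm keeps its last pose, push and grip.
It fails at once if the guard comes ajar while the main switch is still on (value of joint guard_angle above 0.03 rad and value of joint main_switch above 0.5 rad).
It fails at once if another thing on the bench is pushed more than 30 mm (distance of any of jar_a, jar_b, glue, knife, tweezers, tape, model_plane from where it was at the start of the episode above 0.03 m).
It also fails if it takes over 67 s, if anything falls off the work surface, if the arm or the gripper's body presses on something with over 40 N, if the wrist force passes 120 N, or if a joint passes its speed limit or range.

## Working session

There is one attempt and no reset: what is moved stays moved. The work goes in short steps, Python scripts to look and compute and a tool call to move; the robot and the scene stay as the last step left them, time stands still between calls to the robot, and variables do not carry over. Pictures are saved under pics/ and viewed, at most 10 in all, crops included, and the job is handed in when it is done.

Besides the shell and the picture viewer there is one more tool, called as name(argument=value, ...), one argument or row to a line, values as JSON. carry_out: Moves the arm, as the interface text tells. Its arguments: {"type":"object","properties":{"steps":{"type":"array","items":{"type":"array"}},"force":{"type":"number"}},"required":["steps"]}

```bash
ls; mkdir -p pics
cat > h.py <<'E'
import numpy as np, cv2
from scipy.spatial.transform import Rotation as R
from workcell import env
def rot(q): return R.from_quat([q[1],q[2],q[3],q[0]])
def grab(n):
    c=env.get_calibration(n); p,d=env.read_camera(n); return p,d,c
def ray(c,u,v):
    d=np.array([(u-c['cx'])/c['fx'],-(v-c['cy'])/c['fy'],-1.0])
    return np.array(c['origin']),rot(c['orientation']).apply(d)
def onplane(c,u,v,z):
    o,d=ray(c,u,v); return o+d*(z-o[2])/d[2]
def bydepth(c,u,v,dep):
    o,d=ray(c,u,v); return o+d*dep
E
python3 - <<'E'
from h import *
print(env.get_state(), env.hold_point_z)
for n in ('top','side'):
    p,d,c=grab(n); print(n,c,(d>0).mean())
    cv2.imwrite(f'pics/{n}0.png',p[:,:,::-1]); np.savez(f'{n}0.npz',p=p,d=d)
E
```

```text
pics
{'clock': 0.0, 'joint_pos': array([1.03138444e+00, 3.14005800e-01, 4.49547058e-02, 1.30360611e+00,
       1.61071758e-05, 1.43117437e+00]), 'qvel': array([ 0.00065897,  0.00095329, -0.00025096,  0.00109341,  0.00138189,
        0.00056336]), 'tau': array([ 1.63873997e-04, -4.80625284e+01,  2.98533618e+01,  1.96029874e-02,
       -2.21824080e-04, -1.63433759e-05]), 'tcp_pos': array([0.223548  , 0.52919549, 0.23039588]), 'orientation': array([-3.17459785e-04,  1.98566306e-01,  9.80087015e-01, -8.74644306e-04]), 'wrist_force': array([ 0.19186768,  0.44672102, -0.21835813]), 'ft_torque': array([-0.02205545, -0.03463247, -0.00837949]), 'grip_force': 0.0, 'finger_gap': 0.08543984447809198} 0.0187
top {'fx': 452.99244289035613, 'fy': 452.99244289035613, 'cx': 308.2853240237492, 'cy': 243.31361542224494, 'origin': array([0.27096722, 0.06365594, 1.32354113]), 'orientation': array([-0.70437377, -0.06494644,  0.05890869,  0.70439287])} 0.9959635416666667
side {'fx': 538.8551086871502, 'fy': 538.8551086871502, 'cx': 317.3777365669761, 'cy': 230.78748134650465, 'origin': array([0.43734823, 1.28711033, 1.16584832]), 'orientation': array([-0.01498629, -0.00833073,  0.41553083,  0.90941747])} 0.9959798177083333
```

View pics/top0.png

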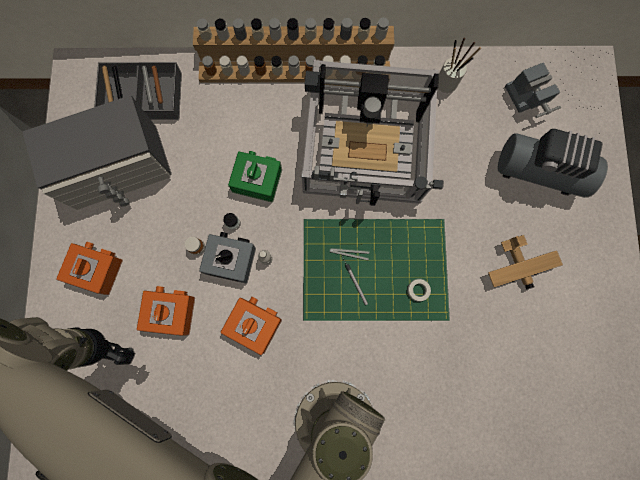

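View pics/side0.png

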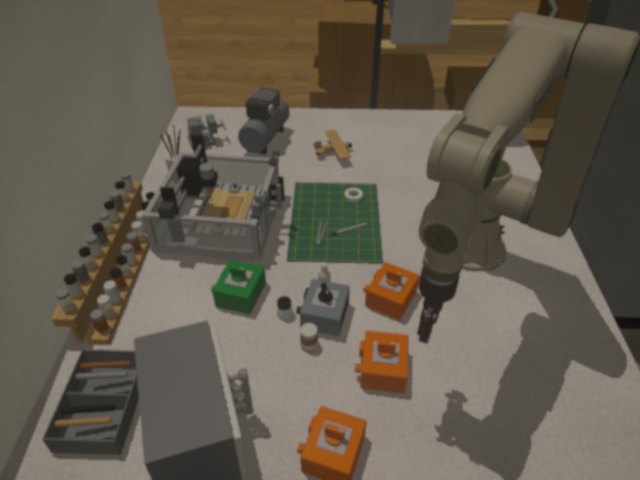

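The top view shows the grey box at (227,258), and the things it could be taken for: green box (255,173), and orange boxes (89,267), (165,312) and (250,325). I choose the grey one, as described. The router is at (370,135), with its front near row 195. Next, one close crop.

Run:
```python
from h import *
t=np.load('top0.npz')['p']; s=np.load('side0.npz')['p']
a=cv2.resize(t[225:295,180:280],(400,280),interpolation=cv2.INTER_CUBIC)
b=cv2.resize(t[165:235,290:450],(800,350)[:2],interpolation=cv2.INTER_CUBIC)
c=cv2.resize(s[265:345,290:390],(400,245),interpolation=cv2.INTER_CUBIC)
a=cv2.resize(a,(400,245))
cv2.imwrite('pics/crop1.png',np.vstack([np.hstack([a,c]),b])[:,:,::-1])
```

```text
(no output)
```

View pics/crop1.png

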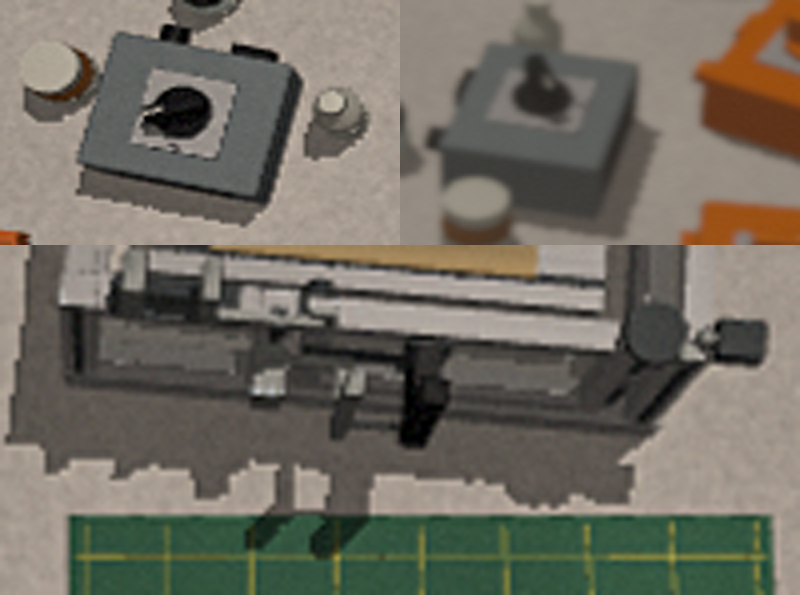

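The crop confirms the grey box, with its black switch on a square plate at about (226,257) in the full top view. The jar caps sit close by at (194,243), (231,220) and (264,255). On the router front, the handle bars are at about (360,245) and (373,248), and the catch is at about (343,240). Next I measure the geometry from depth.

```bash
cat >> h.py <<'E'
def cloud(c,d):
    v,u=np.mgrid[:480,:640]
    L=np.stack([(u-c['cx'])/c['fx'],-(v-c['cy'])/c['fy'],-np.ones_like(d)],-1)*d[...,None]
    return rot(c['orientation']).apply(L.reshape(-1,3)).reshape(480,640,3)+np.array(c['origin'])
def rect(P):
    (x,y),(w,h),a=cv2.minAreaRect((P[:,:2]*1000).astype(np.float32)); return np.round([x,y,w,h,a],1)
E
python3 - <<'E'
from h import *
c=env.get_calibration('top'); z=np.load('top0.npz'); p,d=z['p'],z['d']; C=cloud(c,d)
X,Y,Z=C[...,0],C[...,1],C[...,2]
print('bench z',np.median(Z[330:350,450:600]))
roi=np.zeros((480,640),bool); roi[225:295,190:262]=1
m=roi&(abs(Z-.076)<.006); print('box top',rect(C[m]),m.sum())
m=roi&(Z>.1)&(Z<.125); print('switch',rect(C[m]),m.sum())
roi[:]=0; roi[80:215,295:445]=1
m=roi&(abs(Z-.15)<.006); print('router top',rect(C[m]),m.sum())
P=C[m]
# front edge: min x per y column
for y in np.arange(-.25,.2,.025):
    q=P[abs(P[:,1]-y)<.006]
    print(round(y,3), np.round(np.sort(q[:,0])[:3],4) if len(q) else None)
m=roi&(Z>.16)&(Z<.2)&(X<.68)
for v,u in np.argwhere(m): 
    if v>165: print(v,u,np.round(C[v,u],3),p[v,u])
w=env.get_calibration('wrist'); print(w); s=env.get_state(); print(rot(s['orientation']).inv().apply(np.array(w['origin'])-s['tcp_pos']))
E
```

```text
bench z -7.62999269990905e-05
box top [453.7 306.2 197.2 110.   77.2] 1550
switch [457.6 265.   18.  123.5   6.2] 96
router top [756.9 -98.4 373.6 321.3  88.2] 1961
-0.25 [0.6283 0.6294 0.6299]
-0.225 [0.6258 0.8816 0.8827]
-0.2 [0.6359 0.6359 0.6362]
-0.175 [0.637  0.6373 0.6386]
-0.15 [0.6395 0.6405 0.6408]
-0.125 [0.6392 0.6424 0.6432]
-0.1 [0.5969 0.5973 0.5976]
-0.075 [0.6468 0.6476 0.6479]
-0.05 [0.6453 0.6483 0.65  ]
-0.025 [0.6448 0.6483 0.6559]
-0.0 [0.6493 0.6495 0.6503]
0.025 [0.6506 0.6521 0.6521]
0.05 [0.6537 0.6541 0.6544]
0.075 [0.6591 0.6593 0.6599]
0.1 None
0.125 None
0.15 None
0.175 None
166 315 [0.675 0.056 0.196] [115 116 108]
166 316 [0.677 0.053 0.192] [129 129 121]
166 317 [0.676 0.051 0.195] [134 131 125]
166 318 [0.675 0.048 0.198] [124 123 115]
167 315 [0.673 0.056 0.194] [107 105 100]
167 316 [0.672 0.053 0.198] [123 122 115]
167 317 [0.673 0.051 0.195] [137 134 127]
167 318 [0.673 0.048 0.194] [134 130 122]
167 319 [0.674 0.046 0.193] [90 83 79]
167 331 [0.671 0.015 0.199] [131 125 119]
167 332 [0.673 0.012 0.195] [126 123 117]
167 333 [0.673 0.009 0.195] 
[... 18995 characters left out ...]
77] [3 0 3]
197 376 [ 0.597 -0.103  0.177] [0 0 0]
197 377 [ 0.597 -0.106  0.178] [0 0 0]
197 378 [ 0.598 -0.109  0.175] [6 8 7]
198 373 [ 0.598 -0.097  0.164] [0 0 1]
198 374 [ 0.597 -0.1    0.167] [7 3 0]
198 375 [ 0.598 -0.103  0.164] [ 4  5 12]
198 376 [ 0.596 -0.104  0.169] [ 5 10  8]
198 377 [ 0.598 -0.108  0.165] [17 14 15]
198 378 [ 0.597 -0.11   0.167] [34 34 34]
199 374 [ 0.596 -0.1    0.162] [17 16 15]
{'fx': 360.4131752782654, 'fy': 360.4131752782654, 'cx': 319.51502872213257, 'cy': 239.74228406899425, 'origin': array([0.16124551, 0.55577694, 0.37307754]), 'orientation': array([ 0.82596065, -0.11210841, -0.07333296,  0.54757921])}
[ 6.77661422e-02 -6.02473477e-05 -1.42556352e-01]
```

```bash
cat >> h.py <<'E'
def plan(pos,yaw=None,tilt=None):
    """tool-axis shift cm / turn deg to TCP pos, with tool pointing straight down, tool x axis at world yaw (deg)"""
    s=env.get_state(); T=rot(s['orientation'])
    sh=T.inv().apply(np.array(pos)-s['tcp_pos'])*100
    x=T.apply([1,0,0]); cur=np.degrees(np.arctan2(x[1],x[0]))
    out='shift cm %s | cur yaw %.1f'%(np.round(sh,2),cur)
    if yaw is not None:
        a=np.radians(yaw); M=R.from_matrix(np.array([[np.cos(a),np.sin(a),0],[np.sin(a),-np.cos(a),0],[0,0,-1]]).T)
        out+=' turn deg %s'%np.round((T.inv()*M).as_rotvec(degrees=True),1)
    print(out,'j6 %.2f'%s['joint_pos'][5],'tcp',np.round(s['tcp_pos'],4))
E
python3 - <<'E'
from h import *
c=env.get_calibration('top'); z=np.load('top0.npz'); p,d=z['p'],z['d']; C=cloud(c,d)
b=onplane(c,227,257,.077); print(b)
m=np.zeros((480,640),bool); m[225:290,195:257]=1; m&=(abs(C[...,2]-.075)<.005)&(p.max(2)<130); 
print(rect(C[m]))
def md(v0,v1,u0,u1,lo):
    q=C[v0:v1,u0:u1].reshape(-1,3); q=q[(q[:,2]>lo)&(q[:,2]<.2)]; print(np.round([q.min(0),q.max(0),q.mean(0)],4))
md(163,175,312,321,.187); md(163,177,328,336,.187); md(189,197,356,365,.176); md(189,198,371,382,.176)
plan([b[0]-.04,b[1],.22],0)
for o in ('glue',): print(onplane(c,264,252,.1), onplane(c,194,243,.065), onplane(c,231,218,.055))
E
```

```text
[0.45334329 0.30071452 0.077     ]
[453.4 304.6 130.4 110.1  77.5]
[[0.6531 0.0456 0.1915]
 [0.6769 0.0587 0.1997]
 [0.6641 0.0527 0.1955]]
[[0.6491 0.0063 0.1895]
 [0.673  0.0171 0.1994]
 [0.6601 0.0118 0.195 ]]
[[ 0.6005 -0.067   0.1763]
 [ 0.6162 -0.0584  0.1869]
 [ 0.6081 -0.0627  0.1809]]
[[ 0.5967 -0.1112  0.177 ]
 [ 0.6132 -0.0973  0.1848]
 [ 0.6039 -0.1043  0.1795]]
shift cm [-26.38 -13.66   1.07] | cur yaw 157.1 turn deg [-0.000e+00  1.000e-01  1.571e+02] j6 1.43 tcp [0.2236 0.5293 0.2305]
[0.46374566 0.19538389 0.1       ] [0.49514579 0.39775739 0.065     ] [0.56989497 0.29700881 0.055     ]
```

Run:
```python
from h import *
plan([.47,.295,.25])
c=env.get_calibration('wrist'); print(rot(c['orientation']).apply([0,0,-1]))
```

```text
shift cm [-31.82 -11.99  -1.94] | cur yaw 157.1 j6 1.43 tcp [0.2236 0.5293 0.2305]
[ 0.24391675 -0.10488307 -0.96410796]
```

carry_out(
  steps=[
    [[0,0,0],[-5,-2,-1.9],0],
    [[0,0,0],[-11,-4,-1.9],0],
    [[0,0,0],[-17,-6,-1.9],0],
    [[0,0,0],[-22,-8,-1.9],0],
    [[0,0,0],[-27,-10,-1.9],0],
    [[0,0,0],[-31.8,-12,-1.9],0],
    [[0,0,0],[-31.8,-12,-1.9],0],
    [[0,0,0],[-31.8,-12,-1.9],0],
  ],
)

```text
clock: 1.1
tcp_pos: [0.4697, 0.2952, 0.2499]
orientation: [-0.001, 0.199, 0.98, -0.0]
wrist_force: [0.0, 0.5, 0.0]
finger_gap: 0.0854
grip_force: 0.0
```

Run:
```python
from h import *
s=env.get_state(); print(s['tcp_pos'],s['joint_pos'])
p,d,c=grab('wrist'); cv2.imwrite('pics/w1.png',p[:,:,::-1]); np.savez('w1.npz',p=p,d=d,o=c['origin'],q=c['orientation'])
C=cloud(c,d)
m=(np.hypot(C[...,0]-.4534,C[...,1]-.3046)<.04)
q=m&(C[...,2]>.1)&(C[...,2]<.13); print('bar',rect(C[q]),q.sum(),np.median(C[q],0))
b=q&(p.max(2)>140); print('white',np.argwhere(b)[:8],C[b].mean(0) if b.any() else None)
```

```text
[0.46967237 0.29520523 0.24986175] [4.16161487e-01 2.70148944e-01 3.25809169e-02 1.33444466e+00
 4.74487440e-04 8.16724755e-01]
bar [453.1 304.8  13.4  43.9  17.5] 1001 [0.45195908 0.30546379 0.11499187]
white [[189 341]
 [189 342]
 [190 340]
 [190 341]
 [190 342]
 [190 343]
 [191 339]
 [191 340]] [0.44910834 0.31813157 0.11589953]
```

View pics/w1.png

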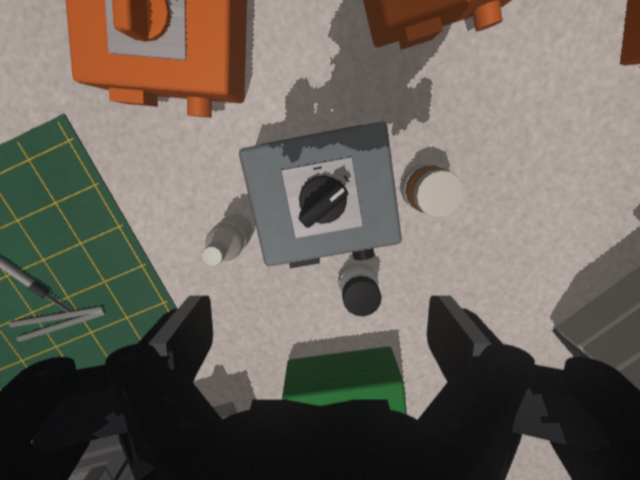

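The wrist view shows the grey box with the switch bar at (323,200), its white mark up-right at (341,190). Bar centre is (0.4531, 0.3048), long axis at 107.5°. The jars and glue bottle are clear of the fingers.

carry_out(
  steps=[
    [[0,0,10],[1,0.2,2],100],
    [[0,0,20],[1.9,0.24,4],100],
    [[0,0,30],[1.9,0.24,6],100],
    [[0,0,40],[1.9,0.24,8],100],
    [[0,0,49.6],[1.9,0.24,10],100],
    [[0,0,49.6],[1.9,0.24,12],100],
    [[0,0,49.6],[1.9,0.24,12],100],
    [[0,0,49.6],[1.9,0.24,12],100],
  ],
)

```text
clock: 2.15
tcp_pos: [0.4532, 0.3059, 0.1311]
orientation: [0.0, 0.591, 0.807, 0.0]
wrist_force: [0.0, -0.1, -0.0]
finger_gap: 0.0517
grip_force: 0.0
```

Run:
```python
from h import *
plan([.4531,.3048,.0885],107.5)
```

```text
shift cm [-0.1  -0.04  4.26] | cur yaw 107.6 turn deg [ 0.  -0.   0.1] j6 1.71 tcp [0.4532 0.3059 0.1311]
```

carry_out(
  steps=[
    [[0,0,0],[-0.1,-0.04,2],100],
    [[0,0,0],[-0.1,-0.04,4.2],100],
    [[0,0,0],[-0.1,-0.04,4.2],150],
    [[0,0,0],[-0.1,-0.04,4.2],210],
    [[0,0,0],[-0.1,-0.04,4.2],255],
    [[0,0,0],[-0.1,-0.04,4.2],255],
    [[0,0,0],[-0.1,-0.04,4.2],255],
    [[0,0,0],[-0.1,-0.04,4.2],255],
  ],
  force=50,
)

```text
clock: 3.15
tcp_pos: [0.454, 0.3044, 0.0899]
orientation: [0.0, 0.591, 0.806, 0.001]
wrist_force: [-1.5, -0.1, 6.1]
finger_gap: 0.012
grip_force: 49.5
```

carry_out(
  steps=[
    [[0,0,-10],[0,0,-0.1],255],
    [[0,0,-20],[0,0,-0.1],255],
    [[0,0,-30],[0,0,-0.1],255],
    [[0,0,-40],[0,0,-0.1],255],
    [[0,0,-50],[0,0,-0.1],255],
    [[0,0,-60],[0,0,-0.1],255],
    [[0,0,-60],[0,0,-0.1],255],
    [[0,0,-60],[0,0,-0.1],255],
  ],
)

```text
clock: 4.15
tcp_pos: [0.4541, 0.3046, 0.0899]
orientation: [0.001, 0.11, 0.994, 0.001]
wrist_force: [0.7, 2.4, 1.5]
finger_gap: 0.0116
grip_force: 49.8
```

carry_out(
  steps=[
    [[0,0,0],[0,0,0],100],
    [[0,0,0],[0,0,0],100],
    [[0,0,0],[0,0,0],100],
    [[0,0,0],[0,0,-3],100],
    [[0,0,0],[0,0,-8],100],
    [[0,0,0],[0,0,-12],100],
    [[0,0,0],[0,0,-16],100],
    [[0,0,0],[0,0,-16],100],
  ],
)

```text
clock: 5.15
tcp_pos: [0.4551, 0.3047, 0.253]
orientation: [0.003, 0.109, 0.994, 0.002]
wrist_force: [0.2, 0.4, 0.5]
finger_gap: 0.052
grip_force: 0.0
```

Run:
```python
from h import *
p,d,c=grab('wrist'); C=cloud(c,d)
m=(np.hypot(C[...,0]-.4534,C[...,1]-.3046)<.04)
q=m&(C[...,2]>.1)&(C[...,2]<.13); print('bar',rect(C[q]),q.sum())
plan([.55,.06,.28])
# router geometry
t=np.radians(-5.4)
for yaw in (-5.0,-5.4,-5.8):
    t=np.radians(yaw); ex=np.array([np.cos(t),np.sin(t)]); ey=np.array([-ex[1],ex[0]])
    lug=np.array([.6641,.0525]); fb=np.array([.6039,-.1043])
    cs=lug+ey*(.006-.021); O=cs-ex*-.003-ey*.145
    H=O+ey*(-.12)
    print(yaw,'catch',cs,'O',O,'fixed bar pred',ey@(fb-cs)+.132+.5e-3, ex@(fb-cs), 'tab', ey@(np.array([.6601,.0113])-cs))
```

```text
bar [452.8 304.9  12.2  43.5  77.3] 875
shift cm [-14.65 -21.76  -2.92] | cur yaw 167.5 j6 0.66 tcp [0.4542 0.3042 0.2508]
-5.0 catch [0.66279266 0.03755708] O [ 0.65314367 -0.10715262] fixed bar pred -0.013950104374194694 -0.04630490036229026 tab -0.02639184453237054
-5.4 catch [0.66268838 0.03756657] O [ 0.65202936 -0.10707224] fixed bar pred -0.014269436511537503 -0.045176646740762376 tab -0.02639358619492095
-5.8 catch [0.66258416 0.03757679] O [ 0.65091563 -0.10698408] fixed bar pred -0.01458088423476736 -0.044046191273207067 tab -0.026393310392477852
```

Switch is off: the bar now reads 167.3° against 167.5° expected. Next, the catch.

Run:
```python
from h import *
plan([.63,.035,.27],174.6)
```

```text
shift cm [-23.   -22.47  -1.9 ] | cur yaw 167.5 turn deg [ 0.1  0.2 -7.1] j6 0.66 tcp [0.4542 0.3042 0.2508]
```

carry_out(
  steps=[
    [[0,0,-2],[-4,-4,-1.9],0],
    [[0,0,-4],[-8,-8,-1.9],0],
    [[0,0,-6],[-12,-12,-1.9],0],
    [[0,0,-7.1],[-16,-16,-1.9],0],
    [[0,0,-7.1],[-20,-20,-1.9],0],
    [[0,0,-7.1],[-23,-22.5,-1.9],0],
    [[0,0,-7.1],[-23,-22.5,-1.9],0],
    [[0,0,-7.1],[-23,-22.5,-1.9],0],
  ],
)

```text
clock: 6.2
tcp_pos: [0.6284, 0.0346, 0.2668]
orientation: [-0.001, 0.047, 0.999, 0.0]
wrist_force: [0.2, 0.0, 0.4]
finger_gap: 0.0853
grip_force: 0.0
```

```bash
cat > meas.py <<'E'
from h import *
import sys
p,d,c=grab('wrist'); C=cloud(c,d); cv2.imwrite(f'pics/{sys.argv[1]}.png',p[:,:,::-1])
def top(cx,cy,r,lo,hi,nm):
    m=(abs(C[...,0]-cx)<r)&(abs(C[...,1]-cy)<r)&(C[...,2]>lo)&(C[...,2]<hi)
    if m.sum()>4: print(nm,rect(C[m]),m.sum(),'pix',np.argwhere(m).mean(0)[::-1].round(),'z',np.median(C[m][:,2]).round(4))
top(.664,.0525,.017,.188,.203,'lug'); top(.660,.0115,.017,.188,.203,'tab')
top(.608,-.0627,.02,.174,.188,'trig'); top(.604,-.1043,.02,.172,.188,'fixed')
E
python3 - <<'E'
import sys; sys.argv=['m','w2']
exec(open('meas.py').read())
for y in np.arange(-.24,.07,.03):
    m=(abs(C[...,1]-y)<.004)&(abs(C[...,2]-.15)<.004)&(C[...,0]>.62)&(C[...,0]<.7)
    if m.any(): print(round(y,2),C[m][:,0].min().round(4))
plan([.6627,.0376,.166],174.6)
E
```

```text
lug [664.1  52.6  12.2  23.4  84.2] 688 pix [352. 302.] z 0.1956
tab [660.3  11.7  10.1  23.5  84.8] 581 pix [289. 302.] z 0.1957
trig [608.1 -62.5  10.2  14.1  85.5] 403 pix [170. 230.] z 0.1814
fixed [ 603.9 -104.    16.4   15.5   81.3] 670 pix [109. 229.] z 0.1793
-0.21 0.6345
-0.18 0.6373
-0.15 0.6399
-0.12 0.639
-0.09 0.6455
-0.06 0.6481
-0.03 0.6435
0.0 0.6479
0.03 0.6513
0.06 0.6541
shift cm [-3.42  0.56 10.13] | cur yaw 174.6 turn deg [ 0.  -0.1  0. ] j6 0.02 tcp [0.6283 0.0352 0.2673]
```

View pics/w2.png

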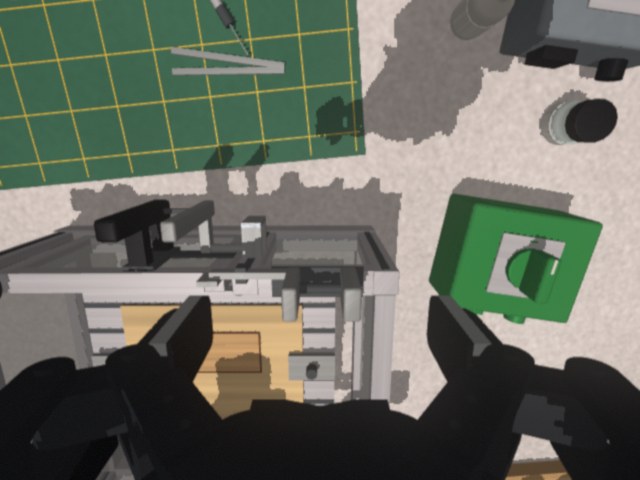

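The wrist view shows the catch plates at (290,302) and (352,302), and the handle bars at (109,229) and (170,230). These agree with the top view, so I descend on the catch.

carry_out(
  steps=[
    [[0,0,0],[-3.4,0.56,2],0],
    [[0,0,0],[-3.4,0.56,5],0],
    [[0,0,0],[-3.4,0.56,7],0],
    [[0,0,0],[-3.4,0.56,9],0],
    [[0,0,0],[-3.4,0.56,10.1],0],
    [[0,0,0],[-3.4,0.56,10.1],0],
    [[0,0,0],[-3.4,0.56,10.1],0],
    [[0,0,0],[-3.4,0.56,10.1],0],
  ],
)

```text
clock: 7.25
tcp_pos: [0.6641, 0.0369, 0.1684]
orientation: [0.001, 0.047, 0.999, 0.0]
wrist_force: [-1.0, -0.1, 0.7]
finger_gap: 0.0857
grip_force: 0.0
```

carry_out(
  steps=[
    [[0,0,0],[0,0,0],60],
    [[0,0,0],[0,0,0],100],
    [[0,0,0],[0,0,0],140],
    [[0,0,0],[0,0,0],180],
    [[0,0,0],[0,0,0],180],
    [[0,0,0],[0,0,0],180],
    [[0,0,0],[0,0,0],180],
    [[0,0,0],[0,0,0],180],
  ],
  force=40,
)

```text
clock: 8.25
tcp_pos: [0.6644, 0.0376, 0.1695]
orientation: [0.002, 0.047, 0.999, 0.001]
wrist_force: [-1.7, 0.6, 7.6]
finger_gap: 0.0408
grip_force: 45.8
```

carry_out(
  steps=[
    [[0,0,0],[0,0,0],0],
    [[0,0,0],[0,0,0],0],
    [[0,0,0],[0,0,0],0],
    [[0,0,0],[0,0,-4],0],
    [[0,0,0],[3,-3,-9],0],
    [[0,0,0],[5,-6,-9],0],
    [[0,0,0],[5,-6,-9],0],
    [[0,0,0],[5,-6,-9],0],
  ],
)

```text
clock: 9.25
tcp_pos: [0.6083, -0.0179, 0.2571]
orientation: [0.0, 0.047, 0.999, 0.0]
wrist_force: [-0.9, -0.2, 0.4]
finger_gap: 0.0855
grip_force: 0.0
```

Run:
```python
import sys; sys.argv=['m','w3']
exec(open('meas.py').read())
from scipy.optimize import brentq
t=np.radians(-5.4); ex=np.array([np.cos(t),np.sin(t)]); ey=np.array([-ex[1],ex[0]])
cs=np.array([.6641,.0526])-ey*.015; O=cs+ex*.003-ey*.145; H=O-ey*.12
print('O',O,'hinge',H)
def loc(th,x,y):
    a=t+th; return H+x*np.array([np.cos(a),np.sin(a)])+y*np.array([-np.sin(a),np.cos(a)])
for th in (0,.08,.25,.6,1,1.35,1.4,1.45,1.5): print(th,'handle',loc(th,-.048,.1325).round(4),'fixed',loc(th,-.048,.118).round(4),'trig0',loc(th,-.048,.160).round(4),'r',np.hypot(*loc(th,-.048,.1325)).round(3))
```

```text
lug [665.3  46.3   0.9  19.7  85.5] 46 pix [426. 333.] z 0.1896
tab [660.6  11.5  10.2  24.1  83.8] 623 pix [373. 329.] z 0.1955
trig [596.3 -65.5  10.4  14.1  86.4] 396 pix [243. 239.] z 0.1815
fixed [ 595.6 -107.3   15.9   16.    88.2] 672 pix [180. 242.] z 0.1794
O [ 0.65202936 -0.10697224] hinge [ 0.64073636 -0.22643968]
0 handle [ 0.6054 -0.09  ] fixed [ 0.6041 -0.1044] trig0 [ 0.608  -0.0626] r 0.612
0.08 handle [ 0.5946 -0.0933] fixed [ 0.5944 -0.1078] trig0 [ 0.595  -0.0658] r 0.602
0.25 handle [ 0.5728 -0.103 ] fixed [ 0.575  -0.1173] trig0 [ 0.5685 -0.0758] r 0.582
0.6 handle [ 0.5346 -0.1338] fixed [ 0.5416 -0.1465] trig0 [ 0.5212 -0.1097] r 0.551
1 handle [ 0.5069 -0.1824] fixed [ 0.5183 -0.1914] trig0 [ 0.4852 -0.1655] r 0.539
1.35 handle [ 0.4999 -0.231 ] fixed [ 0.5137 -0.2355] trig0 [ 0.4737 -0.2225] r 0.551
1.4 handle [ 0.5003 -0.2381] fixed [ 0.5143 -0.2419] trig0 [ 0.4737 -0.2309] r 0.554
1.45 handle [ 0.501  -0.2451] fixed [ 0.5152 -0.2482] trig0 [ 0.4742 -0.2392] r 0.558
1.5 handle [ 0.5022 -0.252 ] fixed [ 0.5165 -0.2544] trig0 [ 0.475  -0.2475] r 0.562
```

The guard is ajar and the tab is back out. Next, the handle.

Run:
```python
from h import *
plan([.5954,-.0928,.148],178.9)
```

```text
shift cm [ 0.59 -7.61 10.87] | cur yaw 174.6 turn deg [ 0.  -0.  -4.3] j6 -0.07 tcp [ 0.6084 -0.0176  0.2568]
```

carry_out(
  steps=[
    [[0,0,-4.3],[0.6,-4,0],0],
    [[0,0,-4.3],[0.6,-7.6,0],0],
    [[0,0,-4.3],[0.6,-7.6,2],0],
    [[0,0,-4.3],[0.6,-7.6,4],0],
    [[0,0,-4.3],[0.6,-7.6,7],0],
    [[0,0,-4.3],[0.6,-7.6,9],0],
    [[0,0,-4.3],[0.6,-7.6,10.9],0],
    [[0,0,-4.3],[0.6,-7.6,10.9],0],
  ],
)

```text
clock: 10.3
tcp_pos: [0.5941, -0.092, 0.1457]
orientation: [-0.002, 0.009, 1.0, 0.001]
wrist_force: [0.7, 0.1, -0.1]
finger_gap: 0.0854
grip_force: 0.0
```

carry_out(
  steps=[
    [[0,0,0],[0,0,0],50],
    [[0,0,0],[0,0,0],100],
    [[0,0,0],[0,0,0],140],
    [[0,0,0],[0,0,0],180],
    [[0,0,0],[0,0,0],180],
    [[0,0,0],[0,0,0],180],
    [[0,0,0],[0,0,0],180],
    [[0,0,0],[0,0,0],180],
  ],
  force=45,
)

```text
clock: 11.3
tcp_pos: [0.5963, -0.0935, 0.1507]
orientation: [0.002, 0.01, 1.0, 0.0]
wrist_force: [-0.5, -1.2, 6.0]
finger_gap: 0.0435
grip_force: 46.5
```

```bash
cat > arc.py <<'E'
from h import *
import sys
H=np.array([.6407,-.2264]); s=env.get_state(); T=rot(s['orientation']); p=s['tcp_pos']
r=p[:2]-H; print('gap',s['finger_gap'],'grip',s['grip_force'],'F',s['wrist_force'].round(1),'tcp',p.round(4))
x=T.apply([1,0,0]); print('theta est',np.arctan2(r[1],r[0])-np.arctan2(.1325,-.048)+np.radians(5.4),'radius',np.hypot(*r), 'yaw theta',np.radians((np.degrees(np.arctan2(x[1],x[0]))-174.6)%360))
for k in range(1,9):
    a=k*float(sys.argv[1]); q=H+R.from_euler('z',a,degrees=True).as_matrix()[:2,:2]@r
    print('turn',-a,'shift',(T.inv().apply([*(q-p[:2]),0])*100).round(2))
E
python3 arc.py 3.5
```

```text
gap 0.043473454141412765 grip 46.549469232559204 F [-0.5 -1.2  6. ] tcp [ 0.5963 -0.0935  0.1507]
theta est 0.06884578461552647 radius 0.1401085418632043 yaw theta 0.0750311728928494
turn -3.5 shift [ 0.8  -0.31 -0.  ]
turn -7.0 shift [ 1.57 -0.67 -0.01]
turn -10.5 shift [ 2.33 -1.08 -0.01]
turn -14.0 shift [ 3.05 -1.53 -0.01]
turn -17.5 shift [ 3.75 -2.02 -0.02]
turn -21.0 shift [ 4.42 -2.56 -0.02]
turn -24.5 shift [ 5.05 -3.13 -0.02]
turn -28.0 shift [ 5.65 -3.75 -0.02]
```

carry_out(
  steps=[
    [[0,0,-3.5],[0.8,-0.31,0],180],
    [[0,0,-7],[1.57,-0.67,0],180],
    [[0,0,-10.5],[2.33,-1.08,0],180],
    [[0,0,-14],[3.05,-1.53,0],180],
    [[0,0,-17.5],[3.75,-2.02,0],180],
    [[0,0,-21],[4.42,-2.56,0],180],
    [[0,0,-24.5],[5.05,-3.13,0],180],
    [[0,0,-28],[5.65,-3.75,0],180],
  ],
)

```text
clock: 12.3
tcp_pos: [0.5396, -0.1301, 0.1506]
orientation: [0.002, -0.233, 0.972, -0.001]
wrist_force: [2.8, -0.4, 8.8]
finger_gap: 0.044
grip_force: 49.9
```

```bash
python3 arc.py 3.5
```

```text
gap 0.04398754607238957 grip 49.9390983581543 F [ 2.8 -0.4  8.8] tcp [ 0.5396 -0.1301  0.1506]
theta est 0.5566207422385748 radius 0.1396141707564623 yaw theta 0.5651732171490136
turn -3.5 shift [ 0.8  -0.31 -0.  ]
turn -7.0 shift [ 1.57 -0.66 -0.01]
turn -10.5 shift [ 2.32 -1.07 -0.01]
turn -14.0 shift [ 3.05 -1.51 -0.01]
turn -17.5 shift [ 3.74 -2.01 -0.01]
turn -21.0 shift [ 4.41 -2.54 -0.01]
turn -24.5 shift [ 5.04 -3.11 -0.02]
turn -28.0 shift [ 5.64 -3.72 -0.02]
```

Going well; same arc again.

carry_out(
  steps=[
    [[0,0,-3.5],[0.8,-0.31,0],180],
    [[0,0,-7],[1.57,-0.67,0],180],
    [[0,0,-10.5],[2.33,-1.08,0],180],
    [[0,0,-14],[3.05,-1.53,0],180],
    [[0,0,-17.5],[3.75,-2.02,0],180],
    [[0,0,-21],[4.42,-2.56,0],180],
    [[0,0,-24.5],[5.05,-3.13,0],180],
    [[0,0,-28],[5.65,-3.75,0],180],
  ],
)

```text
clock: 13.3
tcp_pos: [0.5063, -0.1897, 0.1506]
orientation: [0.002, -0.462, 0.887, -0.002]
wrist_force: [5.1, -0.9, 5.8]
finger_gap: 0.0438
grip_force: 51.8
```

```bash
python3 arc.py 3.5
```

```text
gap 0.04382835367980496 grip 51.76304519176483 F [ 5.1 -0.9  5.8] tcp [ 0.5063 -0.1897  0.1506]
theta est 1.0509964057175676 radius 0.1392889962004883 yaw theta 1.0537465656909615
turn -3.5 shift [ 0.79 -0.31  0.  ]
turn -7.0 shift [ 1.56 -0.67  0.  ]
turn -10.5 shift [ 2.31 -1.08  0.  ]
turn -14.0 shift [ 3.03 -1.53  0.  ]
turn -17.5 shift [ 3.72 -2.02  0.  ]
turn -21.0 shift [ 4.39 -2.56  0.01]
turn -24.5 shift [ 5.01 -3.13  0.01]
turn -28.0 shift [ 5.6  -3.74  0.01]
```

carry_out(
  steps=[
    [[0,0,-3.5],[0.8,-0.31,0],180],
    [[0,0,-7],[1.57,-0.67,0],180],
    [[0,0,-10.5],[2.33,-1.08,0],180],
    [[0,0,-14],[3.05,-1.53,0],180],
    [[0,0,-17.5],[3.75,-2.02,0],180],
    [[0,0,-21],[4.42,-2.56,0],180],
    [[0,0,-21],[4.42,-2.56,0],180],
    [[0,0,-21],[4.42,-2.56,0],180],
  ],
)

```text
clock: 14.3
tcp_pos: [0.502, -0.2406, 0.1506]
orientation: [0.001, -0.615, 0.789, -0.002]
wrist_force: [4.5, -0.3, 5.4]
finger_gap: 0.0435
grip_force: 51.8
```

```bash
python3 arc.py 3.5 | head -2
python3 - <<'E'
from h import *
p,d,c=grab('top'); cv2.imwrite('pics/end.png',cv2.resize(p[120:340,180:460],(800,600))[:,:,::-1])
E
```

```text
gap 0.04354967764022613 grip 51.836382150650024 F [ 4.5 -0.3  5.4] tcp [ 0.502  -0.2406  0.1506]
theta est -4.863822212363106 radius 0.1394141488887446 yaw theta 1.4182953606244992
```

View pics/end.png

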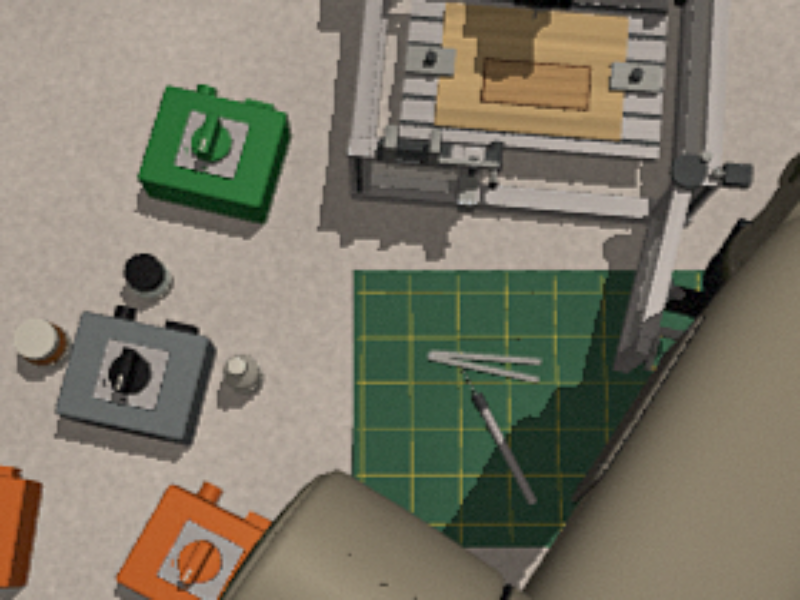

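The view shows the guard standing out from the front, from (690,170) to (630,365), and gripped (θ about 1.42). The switch at (130,372) is turned and nothing else has moved. I'm handing in.

```bash
python3 -c "
from workcell import env
print(env.hand_in())"
```

```text
the job is handed in; nothing more can be done
None
```

The job is handed in: the main switch is off, the catch was squeezed and let go, and the guard is held open at about 1.42 rad with the handle still gripped; the hand-in call returned no verdict.

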